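Start the lid screw of a blood-tube rotor

ROBOT

A 7-joint arm with a two-finger parallel gripper is mounted at the origin on the work surface. World frame = base frame: x ahead of the robot, y to its left, z up, the work surface at z = 0. Lengths are in m, angles in rad, forces in N, time in s.
With the tool pointing down it reaches from about 0.4 to 0.85 m from the base axis. Payload 10.4 kg.
Tool frame: the origin (TCP) lies midway between the tips of the shut fingers; the grasp point (between the pads) lies 19 mm behind it; z points along the fingers, y is the line along which they close (so a half turn about z gives the same grasp; the last joint's range is limited). The gripper opens to 87 mm and grips with 3 to 60 N. Pads are 19 mm wide; open, the fingers measure 117 mm over their backs; the gripper's body (75 mm by 190 mm) begins 51 mm behind the grasp point.
Start: joints at [1.215, 0.332, -0.065, 1.46, 0.022, 1.35, -0.088], TCP at [0.204, -0.591, 0.223] pointing down, gripper open.
Joint ranges: [-2.6, 2.6], [-0.5, 2.12], [-1.47, 1.34], [0.16, 2.42], [-1.27, 4.41], [0.06, 2.06], [-2.6, 2.6]. Speed limits (rad/s): [2.22, 2.22, 2.79, 2.79, 3.14, 3.14, 3.14].

INTERFACE

Orientations are given as [roll, pitch, yaw] about the fixed x, y, z axes, in that order (R = Rz(yaw) Ry(pitch) Rx(roll)).
In Python, from bench import r gives the robot as it stands. The module is installed in compiled form; this text tells all that it offers.
- The arm moves only by the tool drive_tool, never from a script. Its argument "motion" is a list of rows, each a list of 2 entries, a list of its own where there are three numbers: the shift along the tool's x, y, z in m, then the turn, a rotation vector about the tool's x, y, z in degrees. In form: [[[dx, dy, dz], [ax, ay, az]], ...]. A call has 1 to 20 rows; each row shifts and turns the commanded pose from where the row before left it, along the tool's axes as they then stand; what a row does not reach is not made up. A row lasts 1/12 s, in which the tool goes at most 41.7 mm and 7.16 degrees, less where a joint would pass 70% of its speed; a pose out of reach is approached as far as the arm can. A call with a gripper value outside its range is refused whole. "gripper" is the closure, from -1 (fully open) to 1 (shut), set as the call begins (left out, the last holds). The fingers move at their own pace and stop on an object; "squeeze" is the grip in N (left out, the last holds). Time passes only in rows, so rows that do not move let the fingers close. It gives the time, the measured TCP pose, the force, the opening and the grip force at its end, in the units of the state.
- r.observe(): the state, without advancing time (a new reading comes with each control period).
- r.grab_frame(name): name is "side" or "top"; returns a dict with "img" (420x560x3 uint8, blue, green, red), "fovy" (degrees; the focal length in pixels is half the picture's height over the tangent of half this angle, whatever the lens; pixels are square), "cx", "cy" (the principal point, pixels), "position" and "rotation" of the camera in the world. Camera axes: x right, y down, z forward; pixel columns grow to the right and rows downward; lengths in m; the calibration is good to about 2 mm. A picture is of the moment at which its call begins. There is no depth.
- r.finish_job(): hands the job in; it is judged then, once.
Trained networks look in a picture, given as the dict that the camera call returned (one of the last four; its "shot" number tells which), for a name from the list of things; names that differ only in an ending like _2 or _b are one class to them, and where a whole thing is asked for, a point or a joint stands for the part that bears it (a point fixed in the world has none). Each returns a list of dicts, best first, with "conf" (0 to 1); they miss things now and then, are a little off and sometimes report something else, mostly with a low value. They report only what shows in the picture. A call takes as long as a camera call.
- r.find_in(query, picture): "box" ([centre column, centre row, width, height] in pixels, round what is visible of it).
The state is a dict: "clock": time; "q": joint angles; "joint_vel": joint speeds; "joint_torque": joint torques, N m; "tcp_pos": TCP position; "tcp_rot": TCP orientation; "ft_force": force on the tool from outside, world axes, zero at the start; "moment": the same for the moment, N m; "width": finger opening in m; "gripper_force": force on a finger pad.
Only numpy, scipy, OpenCV 4.12 (cv2) and the standard library are available. Lean on these libraries where they do the work, as an engineer would, in place of code of your own. Each camera call takes 0.05 s, during which the arm holds its last target. There are 200 camera calls.

TASK

Start the blue lid screw on the centrifuge rotor: take its knob lightly between the fingers, turn it backward (counter-clockwise from above) until you find the thread drop - the knob sinks a full thread - and stop there, then turn it forward (clockwise) one turn so the thread is caught. Finish still holding the knob in the fingers, started but not tightened, while I check the lid's rim; never squeeze or press it hard, don't lean on the clear lid, and leave the things around it alone.

Things in the scene. Friction and masses are not known exactly. Their poses are not given: they have to be found in the camera images.
- rotor: Dark grey angle rotor with orange-capped tubes, on a black bench stand, fixed to the bench; stand 170 mm, rotor 212 mm across, rotor rim 118 mm above the bench. Origin: on the rotor axis at bench level; z up. It stands somewhere ahead of the robot and is at a different place every time.
- lid: Clear round lid, 205 mm across, lying on the rotor rim and fixed to it. Origin: on the rotor axis, at the lid's underside 118 mm above the bench. Its flat top is 5 mm above that; its steel centre collar is 54 mm across and stands 10 mm above the origin. Not to be loaded with more than a touch (6 N).
- collar_top (a point): Centre of the top face of the lid's steel collar, 128 mm above the bench, on the screw's axis. The gap between this face and the knob's underside shows how far the screw has sunk: 18 mm minus knob_down.
- knob: Blue round fluted polymer knob of the lid screw, 42 mm diameter, 30 mm tall, axis vertical, white radial index mark on top, bare 17 mm steel spindle below. Origin: centre of its underside; z up, x along the mark. Fixed sideways. Friction about 0.6, turning drag about 0.03 N m. The fingers' force on it (both pads added up, pushing included) must stay below 60 N; 5 to 15 N a finger is plenty.
- knob_top (a point): Centre of the knob's top face, 30 mm above its underside; 176 mm above the bench when knob_down is 0, lower by knob_down otherwise. Knob and screw weigh about 0.17 kg and sink by their own weight (the drop takes about 0.1 s) when nothing holds them; the lid keeps the screw captive (it lifts at most 3 mm above knob_down 0).
- knob_turn (a joint): Turn of the lid screw in rad, growing clockwise from above (forward, tightening), counting full turns; zero is arbitrary. At the start the screw rests on the first thread, 0.8 to 3.2 rad clockwise of the place where, turned backward, its thread end falls off the start of the hub's thread.
- knob_down (a joint): How far the screw has sunk, m: 0 with the thread end on the very start of the hub's thread, 0.018 with the knob on the collar. Single-start right-hand thread, 5 mm pitch: forward sinks it, backward raises it; backward past the thread start it falls 5 mm (a gripped knob hangs in the fingers until pushed lightly or let go) to about 0.005. One turn on: about 0.010. Caught thread: about 1 mm play.
- tube_rack: White two-deck tube rack with orange-capped blood tubes, 72 x 230 mm, 116 mm tall, loose on the bench beside the rotor; a bystander. Origin: centre of its underside, long side along its y.
- timer: White square bench timer, 62 x 62 x 18 mm, loose on the bench beside the rotor; a bystander. Origin: centre of its underside.
- cassette: White plastic test cassette, 70 x 21 x 5 mm, loose on the bench beyond the rotor; a bystander. Origin: centre of its underside, long side along its x.

How it is judged:
By the outcome, as a careful person would: the job done as asked, in the order asked, and still so for the second after the job is handed in, while the arm keeps its last pose, push and grip.
It also fails if it takes over 64 s, if anything falls off the work surface, if the arm or the gripper's body presses on something with over 40 N, if the wrist force passes 120 N, or if a joint passes its speed limit or range.

## Working session

There is one attempt and no reset: what is moved stays moved. The work goes in short steps, Python scripts to look and compute and a tool call to move; the robot and the scene stay as the last step left them, time stands still between calls to the robot, and variables do not carry over. Pictures are saved under pics/ and viewed, at most 10 in all, crops included, and the job is handed in when it is done.

Besides the shell and the picture viewer there is one more tool, called after "Request:" as name(argument=value, ...), one argument or row to a line, values as JSON. drive_tool: Moves the arm, as the interface text tells. Its arguments: {"type":"object","properties":{"motion":{"type":"array"},"gripper":{"type":"number"},"squeeze":{"type":"number"}},"required":["motion"]}

```bash
mkdir -p pics
cat > h.py <<'E'
import numpy as np, cv2
from bench import r
def cam(n,save=None):
    p=r.grab_frame(n)
    if save: cv2.imwrite('pics/'+save,p['img'])
    return p
def f(p): return p['img'].shape[0]/2/np.tan(np.radians(p['fovy'])/2)
def ray(p,u,v):
    d=np.array([(u-p['cx'])/f(p),(v-p['cy'])/f(p),1]); return np.array(p['position']),np.array(p['rotation'])@d
def atz(p,u,v,z):
    o,d=ray(p,u,v); return o+d*(z-o[2])/d[2]
def proj(p,X):
    c=np.array(p['rotation']).T@(np.array(X)-p['position']); return c[:2]/c[2]*f(p)+[p['cx'],p['cy']]
E
python3 - <<'E'
from h import *
np.set_printoptions(precision=4,suppress=True)
s=r.observe(); print(s)
for n in ('top','side'):
    p=cam(n,n+'0.png'); print(n,p['position'],p['rotation'],p['fovy'],p['cx'],p['cy'])
    for q in('knob','rotor','knob_top','lid','tube_rack','timer','cassette'):
        for d in r.find_in(q,p)[:1]: print(q,np.round(d['box'],1),round(d['conf'],2), atz(p,*d['box'][:2],.17))
E
```

```text
{'clock': 0.0, 'q': array([ 1.2154,  0.3329, -0.0647,  1.461 ,  0.0216,  1.3499, -0.0885]), 'joint_vel': array([ 0.0004,  0.0011,  0.0003,  0.0013,  0.0002, -0.0009,  0.0013]), 'joint_torque': array([ -0.0007, -62.3249,   0.0238, -38.9888,  -0.0616,   0.0397,
         0.0001]), 'tcp_pos': array([ 0.204 , -0.5903,  0.2217]), 'tcp_rot': array([-3.1401,  0.0001,  0.3328]), 'ft_force': array([-0.2913,  0.8506, -0.2412]), 'moment': array([-0.0095,  0.0094, -0.0253]), 'gripper_force': 0.0, 'width': 0.08681830572118507}
top [0.5108 0.0643 1.2057] [-3.0533  0.0133 -1.5593] 42.667304883180535 278.4765930282524 215.62958442997416Traceback (most recent call last):
  File "<stdin>", line 7, in <module>
  File "h.py", line 11, in atz
    o,d=ray(p,u,v); return o+d*(z-o[2])/d[2]
                                        ~^^^
IndexError: invalid index to scalar variable.
```

```bash
cat >> h.py <<'E'
from scipy.spatial.transform import Rotation as Ro
_g=cam
def cam(n,save=None):
    p=_g(n,save); q=dict(p); q['rpy']=p['rotation']; q['rotation']=Ro.from_euler('xyz',p['rotation']).as_matrix(); q['raw']=p; return q
E
python3 - <<'E'
from h import *
np.set_printoptions(precision=4,suppress=True)
for n in ('top','side'):
    p=cam(n,n+'0.png'); print(n,p['position'],p['rpy'],p['fovy'])
    for q in('knob','rotor','knob_top','lid','tube_rack','timer','cassette'):
        for d in r.find_in(q,p['raw'])[:1]: print(q,np.round(d['box'],1),round(d['conf'],2), atz(p,*d['box'][:2],.17))
E
```

```text
top [0.5108 0.0643 1.2057] [-3.0533  0.0133 -1.5593] 42.667304883180535
knob [262.1 238.4  24.1  23.3] 0.75 [0.5579 0.1102 0.17  ]
rotor [262.7 237.9  22.6  25.6] 0.46 [0.5589 0.1091 0.17  ]
knob_top [264.  238.1  18.2  24.1] 0.75 [0.5585 0.1066 0.17  ]
lid [264.  239.5 105.2 101.6] 0.62 [0.5558 0.1065 0.17  ]
tube_rack [356.3 224.   36.8 105.6] 0.66 [ 0.5876 -0.071   0.17  ]
timer [176.4 243.6  24.3  33.5] 0.61 [0.5461 0.2755 0.17  ]
cassette [264.9 173.4  28.1  15.1] 0.58 [0.6846 0.1066 0.17  ]
side [-0.1319  0.7395  0.7048] [-2.0872 -0.0152 -2.307 ] 49.30220197079282
knob [283.4 217.4  15.2  17.9] 0.7 [0.5366 0.1215 0.17  ]
rotor [282.2 251.8  89.3  88.8] 0.59 [0.4355 0.2166 0.17  ]
knob_top [280.6 215.4  17.4  18. ] 0.59 [0.5476 0.1203 0.17  ]
lid [282.4 234.2  85.5  45.7] 0.64 [0.4847 0.1715 0.17  ]
tube_rack [326.6 222.4  72.5  69.6] 0.67 [0.456  0.0622 0.17  ]
timer [216.4 303.6  37.1  25.1] 0.71 [0.3936 0.4085 0.17  ]
cassette [233.7 248.4   7.2   6.2] 0.43 [0.51  0.284 0.17 ]
```

View pics/top0.png

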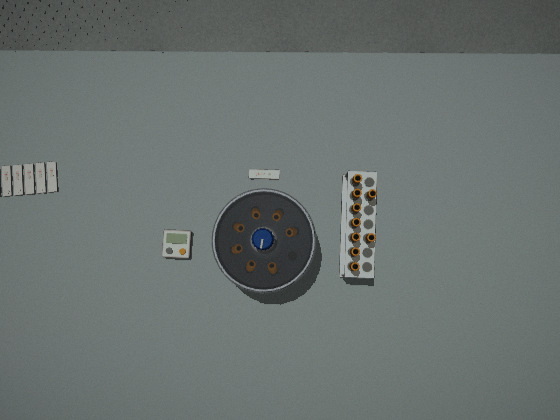

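View pics/side0.png

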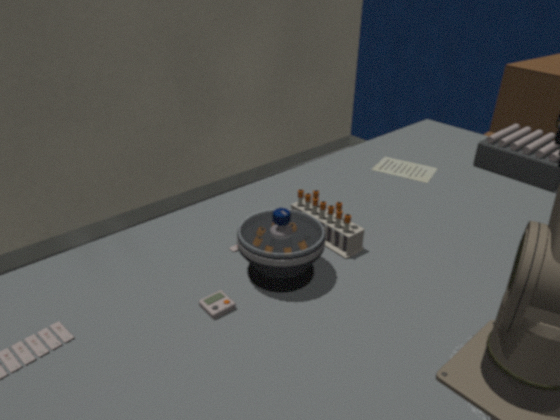

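```bash
cat >> h.py <<'E'
def blue(p,uv=None,rad=25):
    h=cv2.cvtColor(p['img'],cv2.COLOR_BGR2HSV).astype(int)
    m=((h[...,0]>100)&(h[...,0]<130)&(h[...,1]>120)&(h[...,2]>30)).astype(np.uint8)
    if uv is not None:
        k=np.zeros_like(m); cv2.circle(k,tuple(int(round(x)) for x in uv),rad,1,-1); m*=k
    ys,xs=np.nonzero(m); return m,xs.mean(),ys.mean(),(xs.min(),xs.max(),ys.min(),ys.max()),len(xs)
E
python3 - <<'E'
from h import *
np.set_printoptions(precision=4,suppress=True)
P=[]
for n,uv in (('top',(262,239)),('side',(282,217))):
    p=cam(n); m,u,v,b,k=blue(p,uv); print(n,u,v,b,k,atz(p,u,v,.162)); P.append((p,u,v))
    c=p['img'][int(v)-25:int(v)+25,int(u)-30:int(u)+30]
    cv2.imwrite('pics/c_%s.png'%n,cv2.resize(c,None,fx=8,fy=8,interpolation=2))
    if n=='top': t=c
    else: cv2.imwrite('pics/both.png',np.hstack([cv2.resize(x,(400,333),interpolation=2) for x in(t,c)]))
# triangulate
A=[];B=[]
for p,u,v in P:
    o,d=ray(p,u,v); d/=np.linalg.norm(d); M=np.eye(3)-np.outer(d,d); A.append(M);B.append(M@o)
print(np.linalg.lstsq(np.vstack(A),np.hstack(B),rcond=None)[0:2])
E
```

```text
top 262.23893805309734 238.2684365781711 (np.int64(252), np.int64(273), np.int64(228), np.int64(249)) 339 [0.5585 0.1103 0.162 ]
side 280.62105263157895 216.43157894736842 (np.int64(273), np.int64(289), np.int64(209), np.int64(224)) 190 [0.5542 0.1142 0.162 ]
(array([0.5586, 0.1104, 0.1586]), array([0.]))
```

View pics/both.png

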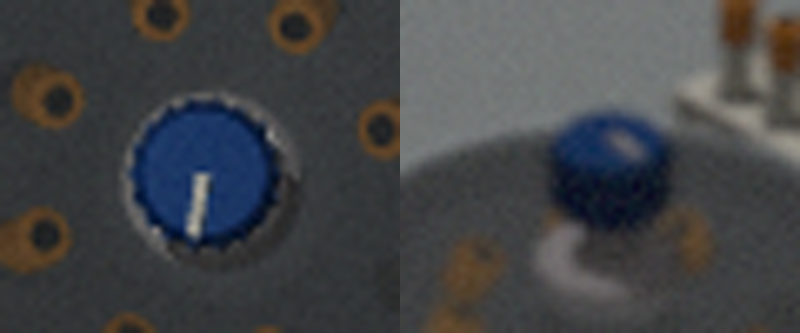

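Request:
drive_tool(
  motion=[
    [[0,0,-0.02],[0,0,0]],
    [[0,0,-0.02],[0,0,0]],
    [[0,0,-0.02],[0,0,0]],
    [[0,0,-0.02],[0,0,0]],
    [[0.0176,-0.01705,0],[0,0,0]],
    [[0.0176,-0.01705,0],[0,0,0]],
    [[0.0176,-0.01705,0],[0,0,0]],
    [[0.0176,-0.01705,0],[0,0,0]],
    [[0.0176,-0.01705,0],[0,0,0]],
    [[0.0176,-0.01705,0],[0,0,0]],
    [[0.0176,-0.01705,0],[0,0,0]],
    [[0.0176,-0.01705,0],[0,0,0]],
    [[0.0176,-0.01705,0],[0,0,0]],
    [[0.0176,-0.01705,0],[0,0,0]],
    [[0.0176,-0.01705,0],[0,0,0]],
    [[0.0176,-0.01705,0],[0,0,0]],
    [[0.0176,-0.01705,0],[0,0,0]],
    [[0.0176,-0.01705,0],[0,0,0]],
    [[0.0176,-0.01705,0],[0,0,0]],
    [[0.0176,-0.01705,0],[0,0,0]],
  ],
  gripper=-1,
  squeeze=6,
)

```text
clock: 2.67
tcp_pos: [0.3816, -0.2398, 0.3028]
tcp_rot: [3.141, -0.0, 0.333]
ft_force: [0.4, -0.3, -0.9]
width: 0.087
gripper_force: 0.0
```

Request:
drive_tool(
  motion=[
    [[0.0176,-0.01705,0],[0,0,0]],
    [[0.0176,-0.01705,0],[0,0,0]],
    [[0.0176,-0.01705,0],[0,0,0]],
    [[0.0176,-0.01705,0],[0,0,0]],
    [[0.0176,-0.01705,0],[0,0,0]],
    [[0.0176,-0.01705,0],[0,0,0]],
    [[0.0176,-0.01705,0],[0,0,0]],
    [[0.0176,-0.01705,0],[0,0,0]],
    [[0.0176,-0.01705,0],[0,0,0]],
    [[0.0176,-0.01705,0],[0,0,0]],
    [[0.0176,-0.01705,0],[0,0,0]],
    [[0.0176,-0.01705,0],[0,0,0]],
    [[0.0176,-0.01705,0],[0,0,0]],
    [[0.0176,-0.01705,0],[0,0,0]],
    [[0.0176,-0.01705,0],[0,0,0]],
    [[0.0176,-0.01705,0],[0,0,0]],
    [[0,0,0],[0,0,0]],
  ],
)

```text
clock: 4.08
tcp_pos: [0.5586, 0.1137, 0.3022]
tcp_rot: [-3.139, -0.0, 0.338]
ft_force: [0.1, 0.1, -0.6]
width: 0.087
gripper_force: 0.0
```

```bash
python3 -c "
from h import *
s=r.observe(); print({k:np.round(v,4) for k,v in s.items()})"
```

```text
{'clock': np.float64(4.0833), 'q': array([ 0.3615,  0.264 , -0.7795,  1.4492,  0.1824,  1.5029, -1.6457]), 'joint_vel': array([ 0.0483, -0.0424,  0.0362,  0.039 , -0.0295,  0.0037,  0.0825]), 'joint_torque': array([ 8.37500e-01, -4.63767e+01, -5.18160e+00, -4.05505e+01,
        9.04500e-01, -3.94000e-02, -1.06120e+00]), 'tcp_pos': array([0.5586, 0.1137, 0.3022]), 'tcp_rot': array([-3.139e+00, -5.000e-04,  3.379e-01]), 'ft_force': array([ 0.0536,  0.0595, -0.5682]), 'moment': array([ 0.0581, -0.0199,  0.0154]), 'gripper_force': np.float64(0.0), 'width': np.float64(0.087)}
```

Request:
drive_tool(
  motion=[
    [[0,0,0],[0,0,7]],
    [[0,0,0],[0,0,7]],
    [[0,0,0],[0,0,7]],
    [[0,0,0],[0,0,7]],
    [[0,0,0],[0,0,7]],
    [[0,0,0],[0,0,7]],
    [[0,0,0],[0,0,7]],
    [[0,0,0],[0,0,7]],
    [[0,0,0],[0,0,7]],
    [[0,0,0],[0,0,7]],
    [[0,0,0],[0,0,7]],
    [[0,0,0],[0,0,7]],
    [[0,0,0],[0,0,7]],
    [[0,0,0],[0,0,7]],
    [[0,0,0],[0,0,7]],
    [[0,0,0],[0,0,0]],
  ],
)

```text
clock: 5.42
tcp_pos: [0.5574, 0.1047, 0.2705]
tcp_rot: [3.077, 0.022, -0.84]
ft_force: [0.3, 0.2, -0.9]
width: 0.0871
gripper_force: 0.0
```

```bash
python3 -c "
from h import *
s=r.observe(); print({k:np.round(v,4) for k,v in s.items()})"
```

```text
{'clock': np.float64(5.4167), 'q': array([-0.6481,  0.2419,  0.4564,  1.5066, -0.0921,  1.4846, -2.5988]), 'joint_vel': array([ 1.787e-01, -1.910e-02, -2.788e-01, -1.590e-02,  7.070e-02,
       -1.000e-04, -2.500e-03]), 'joint_torque': array([-5.61820e+00, -5.03315e+01,  8.28580e+00, -3.92323e+01,
       -9.07700e-01,  2.80800e-01,  1.52000e-02]), 'tcp_pos': array([0.5574, 0.1047, 0.2705]), 'tcp_rot': array([ 3.0769,  0.0218, -0.84  ]), 'ft_force': array([ 0.263 ,  0.1708, -0.8753]), 'moment': array([ 0.1327, -0.0771,  0.0185]), 'gripper_force': np.float64(0.0), 'width': np.float64(0.0871)}
```

Request:
drive_tool(
  motion=[
    [[0,0,0],[0,0,-7]],
    [[0,0,0],[0,0,-7]],
    [[0,0,0],[0,0,-7]],
    [[0,0,0],[0,0,-7]],
    [[0,0,0],[0,0,0]],
  ],
)

```text
clock: 5.83
tcp_pos: [0.5575, 0.1053, 0.2711]
tcp_rot: [3.098, 0.05, -0.342]
ft_force: [0.9, 0.3, 0.2]
width: 0.0871
gripper_force: 0.0
```

```bash
python3 -c "
from h import *
s=r.observe(); print({k:np.round(v,4) for k,v in s.items()})"
```

```text
{'clock': np.float64(5.8333), 'q': array([-0.5836,  0.2366,  0.3777,  1.5027, -0.0762,  1.4847, -2.1153]), 'joint_vel': array([-0.0202,  0.0025,  0.0317, -0.    , -0.0096,  0.001 , -0.2361]), 'joint_torque': array([ -0.0865, -52.0357,   3.9587, -39.0977,   0.1535,   0.2718,
         2.8453]), 'tcp_pos': array([0.5575, 0.1053, 0.2711]), 'tcp_rot': array([ 3.0979,  0.0504, -0.3421]), 'ft_force': array([0.9309, 0.2984, 0.1643]), 'moment': array([ 0.0835, -0.0662, -0.0627]), 'gripper_force': np.float64(0.0), 'width': np.float64(0.0871)}
```

```bash
cat >> h.py <<'E'
def corr(x,y,z,yaw=None):
    s=r.observe(); R=Ro.from_euler('xyz',s['tcp_rot']); yaw=s['tcp_rot'][2] if yaw is None else yaw
    T=Ro.from_euler('xyz',[np.pi,0,yaw])
    print('q',np.round(s['q'],2),'tcp',np.round(s['tcp_pos'],4),'rot',np.round(s['tcp_rot'],3),'F',np.round(s['ft_force'],1),'w',round(s['width'],4),'g',round(s['gripper_force'],1))
    print('shift mm',np.round(1e3*R.inv().apply(np.array([x,y,z])-s['tcp_pos']),1),'turn deg',np.round((R.inv()*T).as_rotvec(degrees=True),2))
E
python3 -c "
from h import *
corr(.558,.1098,.22)"
```

```text
q [-0.58  0.24  0.38  1.5  -0.08  1.48 -2.12] tcp [0.5575 0.1053 0.2711] rot [ 3.098  0.05  -0.342] F [0.9 0.3 0.2] w 0.0871 g 0.0
shift mm [ 1.5 -6.7 50.9] turn deg [2.5  2.89 0.06]
```

Request:
drive_tool(
  motion=[
    [[0,0,0],[2.5,2.9,0]],
    [[-0.001,-0.0044,0.01],[0,0,0]],
    [[0,0,0.015],[0,0,0]],
    [[0,0,0.015],[0,0,0]],
    [[0,0,0.01],[0,0,0]],
    [[0,0,0],[0,0,0]],
    [[0,0,0],[0,0,0]],
  ],
)

```text
clock: 6.42
tcp_pos: [0.5579, 0.1097, 0.2205]
tcp_rot: [3.139, 0.001, -0.349]
ft_force: [-0.0, 0.5, -0.4]
width: 0.0872
gripper_force: 0.0
```

```bash
python3 -c "
from h import *
corr(.558,.1098,.145)
p=cam('side','s1.png'); cam('top','t1.png')
print(proj(p,(.558,.1098,.16)))
cv2.imwrite('pics/s1c.png',cv2.resize(p['img'][130:290,180:390],(788,600)))"
```

```text
q [-0.6   0.21  0.37  1.64 -0.08  1.31 -2.13] tcp [0.5579 0.1097 0.2205] rot [ 3.139e+00  1.000e-03 -3.490e-01] F [-0.   0.5 -0.4] w 0.0872 g 0.0
shift mm [ 0.1 -0.3 75.5] turn deg [0.12 0.04 0.  ]
[280.92691034 215.92701498]
```

View pics/s1c.png

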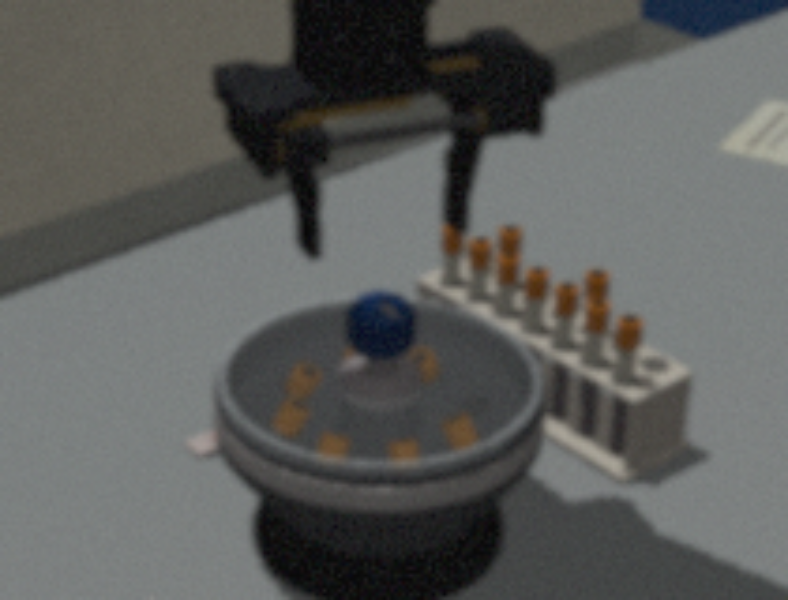

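Request:
drive_tool(
  motion=[
    [[0,0,0.01],[0,0,0]],
    [[0,0,0.015],[0,0,0]],
    [[0,0,0.015],[0,0,0]],
    [[0,0,0.015],[0,0,0]],
    [[0,0,0.01],[0,0,0]],
    [[0,0,0.006],[0,0,0]],
    [[0,0,0.0045],[0,0,0]],
    [[0,0,0],[0,0,0]],
    [[0,0,0],[0,0,0]],
  ],
)

```text
clock: 7.27
tcp_pos: [0.5584, 0.1096, 0.1458]
tcp_rot: [3.141, -0.001, -0.348]
ft_force: [-0.4, 0.1, 0.2]
width: 0.0872
gripper_force: 0.0
```

Request:
drive_tool(
  motion=[
    [[0,0,0],[0,0,0]],
    [[0,0,0],[0,0,0]],
    [[0,0,0],[0,0,0]],
    [[0,0,0],[0,0,0]],
    [[0,0,0],[0,0,0]],
    [[0,0,0],[0,0,0]],
    [[0,0,0],[0,0,0]],
    [[0,0,0],[0,0,0]],
  ],
  gripper=1,
  squeeze=8,
)

```text
clock: 7.93
tcp_pos: [0.5584, 0.1104, 0.1456]
tcp_rot: [-3.141, -0.001, -0.348]
ft_force: [4.9, 13.2, -1.9]
width: 0.0415
gripper_force: 8.4
```

```bash
python3 -c "
from h import *
corr(.558,.1098,.145)
for _ in range(3): cam('side'); print(r.observe()['ft_force'],r.observe()['moment'])"
```

```text
q [-0.59  0.27  0.37  1.73 -0.1   1.16 -2.11] tcp [0.5584 0.1104 0.1456] rot [-3.141e+00 -1.000e-03 -3.480e-01] F [ 4.9 13.2 -1.9] w 0.0415 g 8.4
shift mm [-0.2  0.7  0.6] turn deg [-0.02 -0.05  0.  ]
[ 2.38989544  5.32609691 -0.68186918] [ 1.07480409 -0.51716747 -0.0073209 ]
[ 1.81512085  3.59002921 -1.12137513] [ 0.80398952 -0.43683526 -0.04659098]
[2.31178635 3.78464768 0.13014391] [ 1.02693397 -0.55167151  0.00833218]
```

Request:
drive_tool(
  motion=[
    [[0,-0.0008,0],[0,0,0]],
    [[0,0,0],[0,0,-4]],
    [[0,0,0],[0,0,-4]],
    [[0,0,0],[0,0,-4]],
    [[0,0,0],[0,0,-4]],
    [[0,0,0],[0,0,-4]],
    [[0,0,0],[0,0,-4]],
    [[0,0,0],[0,0,0]],
    [[0,0,0],[0,0,0]],
    [[0,0,0],[0,0,0]],
  ],
)

```text
clock: 8.92
tcp_pos: [0.5586, 0.1113, 0.1458]
tcp_rot: [3.141, -0.001, 0.07]
ft_force: [0.8, 4.5, 2.9]
width: 0.0417
gripper_force: 8.0
```

```bash
python3 -c "
from h import *
corr(.558,.1108,.1452)
for _ in range(2): cam('side'); print(r.observe()['ft_force'],r.observe()['moment'])"
```

```text
q [-0.54  0.27  0.31  1.73 -0.09  1.16 -1.71] tcp [0.5586 0.1113 0.1458] rot [ 3.141e+00 -1.000e-03  7.000e-02] F [0.8 4.5 2.9] w 0.0417 g 8.0
shift mm [-0.6  0.4  0.6] turn deg [ 0.01 -0.04 -0.  ]
[1.29310998 4.35010091 3.02984394] [ 1.11539857 -0.19704918  0.01932142]
[1.16617382 5.14091635 2.18365899] [ 1.07423665 -0.13038818  0.08046376]
```

Request:
drive_tool(
  motion=[
    [[0,-0.0007,0],[0,0,0]],
    [[0,0,-0.0001],[0,0,-5]],
    [[0,0,-0.0001],[0,0,-5]],
    [[0,0,-0.0001],[0,0,-5]],
    [[0,0,0],[0,0,-5]],
    [[0,0,0],[0,0,-5]],
    [[0,0,0],[0,0,0]],
    [[0,0,0],[0,0,0]],
    [[0,0,0],[0,0,0]],
  ],
)

```text
clock: 9.77
tcp_pos: [0.5584, 0.112, 0.1461]
tcp_rot: [3.141, -0.0, 0.507]
ft_force: [0.4, 5.5, 2.3]
width: 0.0417
gripper_force: 8.0
```

Request:
drive_tool(
  motion=[
    [[0.0007,-0.0013,0],[0,0,0]],
    [[0,0,-0.0001],[0,0,-5]],
    [[0,0,-0.0001],[0,0,-5]],
    [[0,0,-0.0001],[0,0,-5]],
    [[0,0,0],[0,0,-5]],
    [[0,0,0],[0,0,0]],
    [[0,0,0],[0,0,0]],
    [[0,0,0],[0,0,0]],
  ],
)

```text
clock: 10.43
tcp_pos: [0.5581, 0.1125, 0.1461]
tcp_rot: [3.141, 0.001, 0.852]
ft_force: [-2.7, 2.2, 6.1]
width: 0.0417
gripper_force: 8.0
```

```bash
python3 -c "
from h import *
corr(.558,.1108,.1452)
for _ in range(2): cam('side'); print(r.observe()['ft_force'],r.observe()['moment'],r.observe()['tcp_pos'])
p=cam('side','s2.png'); c=p['img'][180:250,235:325]
a=cv2.imread('pics/s1.png')[180:250,235:325]
cv2.imwrite('pics/s2c.png',np.hstack([cv2.resize(x,(400,311),interpolation=2) for x in (a,c)]))
"
```

```text
q [-0.46  0.26  0.21  1.72 -0.06  1.16 -0.95] tcp [0.5581 0.1125 0.1461] rot [3.141e+00 1.000e-03 8.520e-01] F [-2.7  2.2  6.1] w 0.0417 g 8.0
shift mm [-1.4  1.1  0.9] turn deg [0.02 0.07 0.  ]
[-2.71417748  3.37242155  5.44627561] [0.50925278 0.48752058 0.02776312] [0.55808066 0.11256767 0.14611713]
[-2.7182954   2.52464021  5.74288238] [0.59634931 0.51737657 0.02478065] [0.55809654 0.11258715 0.14613617]
```

View pics/s2c.png

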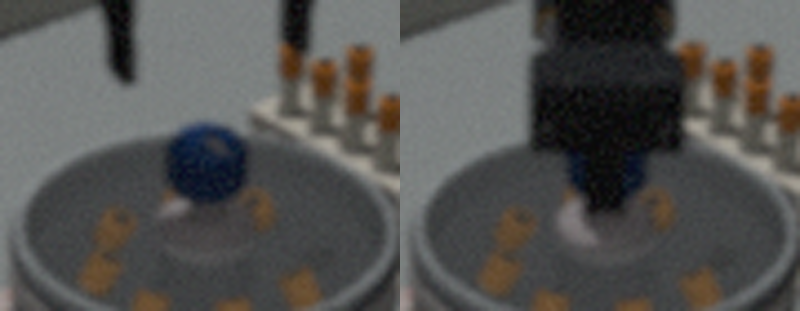

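Request:
drive_tool(
  motion=[
    [[0,-0.0007,-0.0005],[0,0,0]],
    [[0,0,-0.0001],[0,0,-5]],
    [[0,0,-0.0001],[0,0,-5]],
    [[0,0,-0.0001],[0,0,-5]],
    [[0,0,0],[0,0,-5]],
    [[0,0,0],[0,0,0]],
    [[0,0,0],[0,0,0]],
    [[0,0,0],[0,0,0]],
  ],
)

```text
clock: 11.25
tcp_pos: [0.5575, 0.1129, 0.1463]
tcp_rot: [-3.141, 0.002, 1.201]
ft_force: [0.2, 4.0, -2.4]
width: 0.0417
gripper_force: 8.0
```

Request:
drive_tool(
  motion=[
    [[0,0,0.0003],[0,0,0]],
    [[0,0,0.0003],[0,0,0]],
    [[0,0,0],[0,0,0]],
    [[0,0,0],[0,0,0]],
    [[0,0,0],[0,0,0]],
  ],
)

```text
clock: 11.67
tcp_pos: [0.5575, 0.1129, 0.146]
tcp_rot: [-3.142, 0.001, 1.205]
ft_force: [-1.5, 2.8, -3.3]
width: 0.0417
gripper_force: 8.0
```

Request:
drive_tool(
  motion=[
    [[0,0,0.0005],[0,0,0]],
    [[0,0,0.0005],[0,0,0]],
    [[0,0,0],[0,0,0]],
    [[0,0,0],[0,0,0]],
    [[0,0,0],[0,0,0]],
    [[0,0,0],[0,0,0]],
  ],
)

```text
clock: 12.17
tcp_pos: [0.5576, 0.1129, 0.145]
tcp_rot: [3.142, 0.001, 1.205]
ft_force: [-3.1, 2.5, -1.9]
width: 0.0419
gripper_force: 8.0
```

Request:
drive_tool(
  motion=[
    [[0,0,0.0005],[0,0,0]],
    [[0,0,0.0005],[0,0,0]],
    [[0,0,0.0005],[0,0,0]],
    [[0,0,0.0005],[0,0,0]],
    [[0,0,0],[0,0,0]],
    [[0,0,0],[0,0,0]],
  ],
)

```text
clock: 12.67
tcp_pos: [0.5576, 0.1129, 0.143]
tcp_rot: [3.142, 0.001, 1.205]
ft_force: [-4.3, 1.3, -2.8]
width: 0.0416
gripper_force: 8.0
```

Request:
drive_tool(
  motion=[
    [[0,0,0.0004],[0,0,0]],
    [[0,0,0.0004],[0,0,0]],
    [[0,0,0.0004],[0,0,0]],
    [[0,0,0.0003],[0,0,0]],
    [[0,0,0],[0,0,0]],
    [[0,0,0],[0,0,0]],
  ],
)

```text
clock: 13.17
tcp_pos: [0.5576, 0.1129, 0.1417]
tcp_rot: [3.141, 0.001, 1.205]
ft_force: [-5.4, 1.9, -0.1]
width: 0.0421
gripper_force: 8.0
```

Request:
drive_tool(
  motion=[
    [[-0.0002,-0.0006,0.0004],[0,0,0]],
    [[0,0,0.0004],[0,0,0]],
    [[0,0,0],[0,0,0]],
    [[0,0,0],[0,0,0]],
    [[0,0,0],[0,0,0]],
  ],
)

```text
clock: 13.58
tcp_pos: [0.5576, 0.1129, 0.1416]
tcp_rot: [3.14, 0.001, 1.205]
ft_force: [-4.6, 0.4, 6.3]
width: 0.0418
gripper_force: 8.0
```

```bash
python3 -c "
from h import *
corr(.558,.1108,.1412)
print(r.observe()['moment'])
p=cam('side','s3.png'); c=p['img'][180:250,235:325]
a=cv2.imread('pics/s2.png')[180:250,235:325]
cv2.imwrite('pics/s3c.png',np.hstack([cv2.resize(x,(400,311),interpolation=2) for x in (a,c)]))
"
```

```text
q [-0.42  0.27  0.17  1.73 -0.05  1.15 -0.61] tcp [0.5576 0.1129 0.1416] rot [3.140e+00 1.000e-03 1.205e+00] F [-4.6  0.4  6.3] w 0.0418 g 8.0
shift mm [-1.8  1.1  0.4] turn deg [0.08 0.03 0.  ]
[ 0.13692052  1.0483139  -0.02958378]
```

View pics/s3c.png

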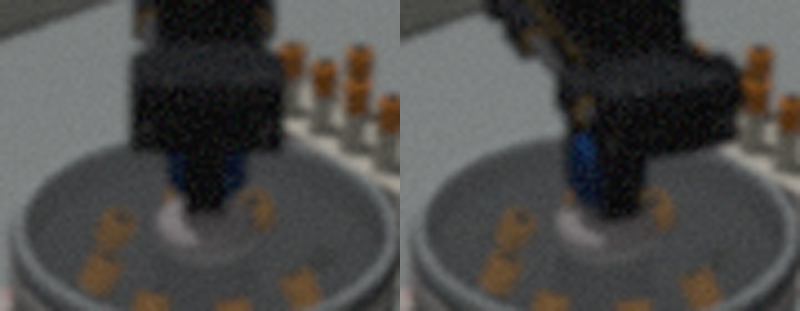

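Request:
drive_tool(
  motion=[
    [[0,-0.0004,-0.0005],[0,0,0]],
    [[0,0,0.0001],[0,0,5]],
    [[0,0,0],[0,0,5]],
    [[0,0,0.0001],[0,0,5]],
    [[0,0,0.0001],[0,0,5]],
    [[0,0,0],[0,0,5]],
    [[0,0,0.0001],[0,0,5]],
    [[0,0,0],[0,0,5]],
    [[0,0,0.0001],[0,0,5]],
    [[0,0,0.0001],[0,0,5]],
    [[0,0,0],[0,0,5]],
    [[0,0,0],[0,0,0]],
    [[0,0,0],[0,0,0]],
  ],
)

```text
clock: 14.72
tcp_pos: [0.5585, 0.1119, 0.1412]
tcp_rot: [3.138, -0.003, 0.333]
ft_force: [4.8, -3.1, -1.8]
width: 0.0418
gripper_force: 8.0
```

Request:
drive_tool(
  motion=[
    [[0,0,0.0001],[0,0,5]],
    [[0,0,0.0001],[0,0,5]],
    [[0,0,0],[0,0,5]],
    [[0,0,0.0001],[0,0,5]],
    [[0,0,0.0001],[0,0,5]],
    [[0,0,0.0001],[0,0,5]],
    [[0,0,0],[0,0,5]],
    [[0,0,0.0001],[0,0,5]],
    [[0,0,0.0001],[0,0,5]],
    [[0,0,0.0001],[0,0,5]],
    [[0,0,0],[0,0,0]],
    [[0,0,0],[0,0,0]],
    [[0,0,0],[0,0,0]],
  ],
)

```text
clock: 15.8
tcp_pos: [0.5583, 0.1105, 0.1403]
tcp_rot: [3.14, -0.005, -0.54]
ft_force: [3.5, -5.5, -0.9]
width: 0.0418
gripper_force: 8.0
```

```bash
python3 -c "
from h import *
corr(.558,.112,.145)
print(r.observe()['moment'])"
```

```text
q [-0.61  0.28  0.39  1.74 -0.11  1.15 -2.3 ] tcp [0.5583 0.1105 0.1403] rot [ 3.14  -0.005 -0.54 ] F [ 3.5 -5.5 -0.9] w 0.0418 g 8.0
shift mm [-1.  -1.1 -4.7] turn deg [ 0.11 -0.26 -0.  ]
[-1.46383945 -0.86076874 -0.07210933]
```

Request:
drive_tool(
  motion=[
    [[0,0,0],[0,0,0]],
    [[0,0,0],[0,0,0]],
    [[0,0,0],[0,0,0]],
    [[0,0,0],[0,0,0]],
    [[0,0,0],[0,0,0]],
    [[0,0,0],[0,0,-6.5]],
    [[0,0,0],[0,0,-6.5]],
    [[0,0,0],[0,0,-6.5]],
    [[0,0,0],[0,0,-6.5]],
    [[0,0,0],[0,0,-6.5]],
    [[0,0,0],[0,0,-6.5]],
    [[0,0,0],[0,0,-6.5]],
    [[0,0,0],[0,0,-6.5]],
    [[0,0,0],[0,0,-6.5]],
    [[0,0,0],[0,0,-6.5]],
    [[0,0,0],[0,0,-6.5]],
    [[0,0,0],[0,0,-6.5]],
    [[0,0,0],[0,0,-6.5]],
    [[0,0,0],[0,0,-6.5]],
    [[0,0,0],[0,0,-6.5]],
  ],
  gripper=-1,
)

```text
clock: 17.47
tcp_pos: [0.5568, 0.1133, 0.14]
tcp_rot: [3.141, 0.001, 1.168]
ft_force: [-0.8, 0.4, -0.3]
width: 0.0871
gripper_force: 0.0
```

```bash
python3 -c "
from h import *
corr(.558,.112,.1405)
p=cam('side','s4.png'); c=p['img'][180:250,235:325]
a=cv2.imread('pics/s1.png')[180:250,235:325]
cv2.imwrite('pics/s4c.png',np.hstack([cv2.resize(x,(400,311),interpolation=2) for x in (a,c)]))
"
```

```text
q [-0.43  0.27  0.17  1.73 -0.05  1.15 -0.65] tcp [0.5568 0.1133 0.14  ] rot [3.141e+00 1.000e-03 1.168e+00] F [-0.8  0.4 -0.3] w 0.0871 g 0.0
shift mm [-0.7  1.6 -0.5] turn deg [0.03 0.06 0.  ]
```

View pics/s4c.png

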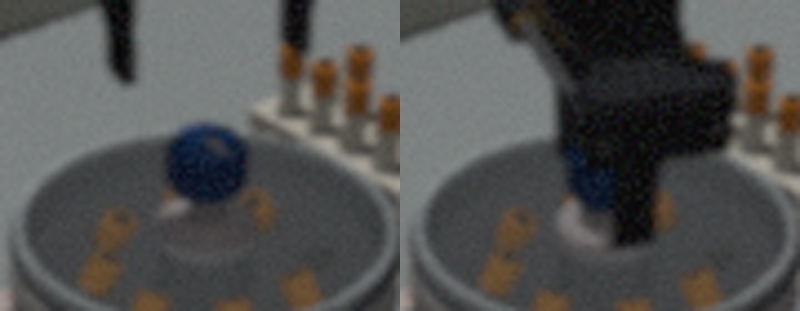

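Request:
drive_tool(
  motion=[
    [[-0.0018,0.0021,0],[0,0,0]],
    [[0,0,0],[0,0,-6.5]],
    [[0,0,0],[0,0,-6.5]],
    [[0,0,0],[0,0,-6.5]],
    [[0,0,0],[0,0,-6.5]],
    [[0,0,0],[0,0,-6.5]],
    [[0,0,0],[0,0,-6.5]],
    [[0,0,0],[0,0,-6.5]],
    [[0,0,0],[0,0,-6.5]],
    [[0,0,0],[0,0,-6.5]],
    [[0,0,0],[0,0,-6.5]],
    [[0,0,0],[0,0,-6.5]],
    [[0,0,0],[0,0,-6.5]],
    [[0,0,0],[0,0,-6.5]],
    [[0,0,0],[0,0,-6.5]],
    [[0,0,0],[0,0,-6.5]],
    [[0,0,0],[0,0,-6.5]],
    [[0,0,0],[0,0,-6.5]],
    [[0,0,0],[0,0,-6.5]],
    [[0,0,0],[0,0,-6.5]],
  ],
)

```text
clock: 19.18
tcp_pos: [0.5581, 0.1105, 0.1399]
tcp_rot: [-3.14, -0.0, -2.965]
ft_force: [-0.4, 0.4, 0.3]
width: 0.0871
gripper_force: 0.0
```

Request:
drive_tool(
  motion=[
    [[0,0,0],[0,0,-6.5]],
    [[0,0,0],[0,0,-6.5]],
    [[0,0,0],[0,0,-6.5]],
    [[0,0,0],[0,0,-6.5]],
    [[0,0,0],[0,0,-6.5]],
    [[0,0,0],[0,0,-6.5]],
    [[0,0,0],[0,0,0]],
    [[0,0,0],[0,0,0]],
  ],
)

```text
clock: 19.85
tcp_pos: [0.5581, 0.1104, 0.14]
tcp_rot: [-3.141, -0.001, -2.292]
ft_force: [1.0, -0.8, 0.4]
width: 0.0873
gripper_force: 0.0
```

```bash
python3 -c "
from h import *
corr(.558,.1108,.1403)"
```

```text
q [-0.13  0.28 -0.17  1.71  0.05  1.16  2.1 ] tcp [0.5581 0.1104 0.14  ] rot [-3.141e+00 -1.000e-03 -2.292e+00] F [ 1.  -0.8  0.4] w 0.0873 g 0.0
shift mm [-0.2  0.3 -0.3] turn deg [-0.05 -0.05  0.  ]
```

Request:
drive_tool(
  motion=[
    [[0,0,0],[0,0,0]],
    [[0,0,0],[0,0,0]],
    [[0,0,0],[0,0,0]],
    [[0,0,0],[0,0,0]],
    [[0,0,0],[0,0,0]],
    [[0,0,0],[0,0,0]],
    [[0,0,0],[0,0,0]],
    [[0,0,0],[0,0,0]],
  ],
  gripper=1,
  squeeze=8,
)

```text
clock: 20.52
tcp_pos: [0.5573, 0.1113, 0.1399]
tcp_rot: [3.141, -0.001, -2.286]
ft_force: [-12.4, 10.1, 6.4]
width: 0.0416
gripper_force: 8.0
```

Request:
drive_tool(
  motion=[
    [[0,0.0007,0],[0,0,0]],
    [[0,0,0],[0,0,0]],
    [[0,0,0.0001],[0,0,5]],
    [[0,0,0],[0,0,5]],
    [[0,0,0.0001],[0,0,5]],
    [[0,0,0.0001],[0,0,5]],
    [[0,0,0],[0,0,5]],
    [[0,0,0.0001],[0,0,5]],
    [[0,0,0],[0,0,5]],
    [[0,0,0.0001],[0,0,5]],
    [[0,0,0],[0,0,0]],
    [[0,0,0],[0,0,0]],
  ],
)

```text
clock: 21.52
tcp_pos: [0.5572, 0.1113, 0.1394]
tcp_rot: [-3.141, -0.001, -2.981]
ft_force: [-2.9, 0.8, 0.4]
width: 0.0417
gripper_force: 8.0
```

Good, forces small. 220° remaining, following about 0.07 mm per 5°.

Request:
drive_tool(
  motion=[
    [[0,0,0.0001],[0,0,5]],
    [[0,0,0],[0,0,5]],
    [[0,0,0.0001],[0,0,5]],
    [[0,0,0.0001],[0,0,5]],
    [[0,0,0],[0,0,5]],
    [[0,0,0.0001],[0,0,5]],
    [[0,0,0.0001],[0,0,5]],
    [[0,0,0],[0,0,5]],
    [[0,0,0.0001],[0,0,5]],
    [[0,0,0.0001],[0,0,5]],
    [[0,0,0],[0,0,5]],
    [[0,0,0.0001],[0,0,5]],
    [[0,0,0.0001],[0,0,5]],
    [[0,0,0],[0,0,5]],
    [[0,0,0],[0,0,0]],
    [[0,0,0],[0,0,0]],
  ],
)

```text
clock: 22.85
tcp_pos: [0.5571, 0.111, 0.1384]
tcp_rot: [-3.14, 0.001, 2.082]
ft_force: [-3.8, 0.2, 1.1]
width: 0.0416
gripper_force: 8.0
```

Request:
drive_tool(
  motion=[
    [[0,0,0.0001],[0,0,5]],
    [[0,0,0],[0,0,5]],
    [[0,0,0.0001],[0,0,5]],
    [[0,0,0.0001],[0,0,5]],
    [[0,0,0],[0,0,5]],
    [[0,0,0.0001],[0,0,5]],
    [[0,0,0.0001],[0,0,5]],
    [[0,0,0],[0,0,5]],
    [[0,0,0.0001],[0,0,5]],
    [[0,0,0.0001],[0,0,5]],
    [[0,0,0],[0,0,5]],
    [[0,0,0.0001],[0,0,5]],
    [[0,0,0.0001],[0,0,5]],
    [[0,0,0.0001],[0,0,5]],
    [[0,0,0],[0,0,5]],
    [[0,0,0],[0,0,0]],
    [[0,0,0],[0,0,0]],
  ],
)

```text
clock: 24.27
tcp_pos: [0.5567, 0.1111, 0.1374]
tcp_rot: [-3.142, 0.002, 0.773]
ft_force: [-5.2, 0.4, 2.9]
width: 0.0418
gripper_force: 8.0
```

Request:
drive_tool(
  motion=[
    [[0,0,0],[0,0,5]],
    [[0,0,0.0001],[0,0,5]],
    [[0,0,0.0001],[0,0,5]],
    [[0,0,0],[0,0,5]],
    [[0,0,0.0001],[0,0,5]],
    [[0,0,0.0001],[0,0,5]],
    [[0,0,0],[0,0,5]],
    [[0,0,0.0001],[0,0,5]],
    [[0,0,0.0001],[0,0,5]],
    [[0,0,0],[0,0,5]],
    [[0,0,0.0001],[0,0,5]],
    [[0,0,0.0001],[0,0,5]],
    [[0,0,0.0001],[0,0,5]],
    [[0,0,0.0001],[0,0,5]],
    [[0,0,0],[0,0,5]],
    [[0,0,0],[0,0,0]],
    [[0,0,0],[0,0,0]],
    [[0,0,0],[0,0,0]],
  ],
)

```text
clock: 25.77
tcp_pos: [0.5567, 0.1114, 0.1364]
tcp_rot: [3.14, 0.001, -0.535]
ft_force: [-6.5, 1.7, 2.4]
width: 0.0419
gripper_force: 8.0
```

```bash
python3 -c "
from h import *
corr(.558,.1108,.1365)
print(r.observe()['moment'])
p=cam('side','s5.png'); c=p['img'][180:250,235:325]
a=cv2.imread('pics/s1.png')[180:250,235:325]
cv2.imwrite('pics/s5c.png',np.hstack([cv2.resize(x,(400,311),interpolation=2) for x in (a,c)]))
"
```

```text
q [-0.61  0.28  0.39  1.74 -0.12  1.14 -2.29] tcp [0.5567 0.1114 0.1364] rot [ 3.14e+00  1.00e-03 -5.35e-01] F [-6.5  1.7  2.4] w 0.0419 g 8.0
shift mm [ 1.4 -0.1 -0.1] turn deg [0.1  0.05 0.  ]
[ 0.48454723  1.42070985 -0.02864893]
```

View pics/s5c.png

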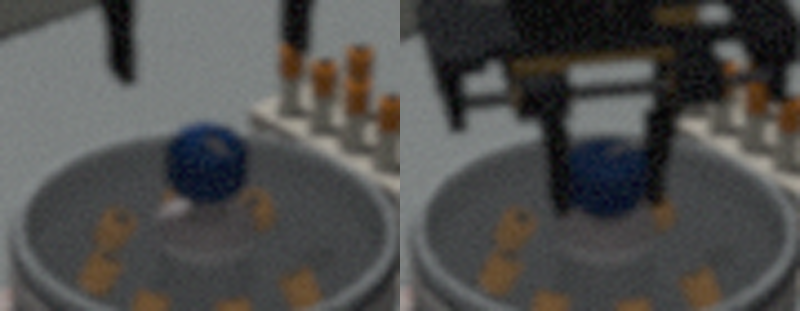

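```bash
python3 -c "
from h import *
p=cam('side')
out=[]
for n,zt in(('s1',.175),('s5',.166)):
    a=cv2.imread('pics/%s.png'%n); q=dict(p); q['img']=a
    c=proj(p,(.5582,.1106,zt)); print(n,'top centre',c,[ (d,np.round(proj(p,(.5582+d[0]*.014,.1106+d[1]*.014,zt))-c,1)) for d in((-1,0),(0,-1),(1,0),(0,1))])
    m,u,v,b,k=blue(q,(281,217 if n=='s1' else 221),14); print(u,v,b,k)
    u0,v0=int(c[0])-14,int(c[1])-11; print(u0,v0); out.append(cv2.resize(a[v0:v0+28,u0:u0+28],(392,392),interpolation=2))
cv2.imwrite('pics/z.png',cv2.convertScaleAbs(np.hstack(out),alpha=1.8))
"
```

```text
s1 top centre [280.69915793 210.48359581] [((-1, 0), array([4. , 2.3])), ((0, -1), array([ 4.4, -1.9])), ((1, 0), array([-4. , -2.2])), ((0, 1), array([-4.5,  1.9]))]
280.9781420765027 216.61748633879782 (np.int64(273), np.int64(289), np.int64(209), np.int64(224)) 183
266 199
s5 top centre [280.65060605 213.80611244] [((-1, 0), array([4. , 2.3])), ((0, -1), array([ 4.4, -1.9])), ((1, 0), array([-3.9, -2.2])), ((0, 1), array([-4.5,  2. ]))]
281.08762886597935 219.64948453608247 (np.int64(273), np.int64(290), np.int64(212), np.int64(227)) 194
266 202
```

View pics/z.png

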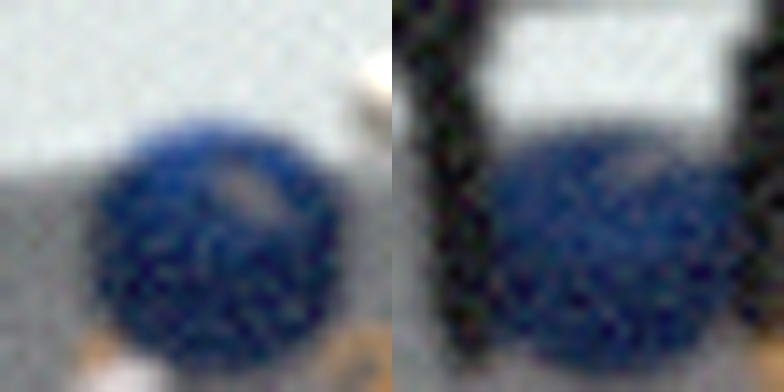

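Request:
drive_tool(
  motion=[
    [[-0.0006,0.0003,-0.0002],[0,0,0]],
    [[0,0,0],[0,0,0]],
    [[0,0,0],[0,0,0]],
    [[0,0,0],[0,0,0]],
    [[0,0,0],[0,0,0]],
  ],
)

```text
clock: 26.28
tcp_pos: [0.5567, 0.1114, 0.1366]
tcp_rot: [3.14, -0.0, -0.539]
ft_force: [-2.6, 3.8, -2.0]
width: 0.0417
gripper_force: 8.0
```

```bash
python3 -c "
from h import *
corr(.558,.1108,.1365)
print(r.finish_job())"
```

```text
q [-0.61  0.28  0.39  1.74 -0.11  1.14 -2.3 ] tcp [0.5567 0.1114 0.1366] rot [ 3.14  -0.    -0.539] F [-2.6  3.8 -2. ] w 0.0417 g 8.0
shift mm [ 1.4 -0.2  0.1] turn deg [ 0.06 -0.02 -0.  ]
the job is handed in; nothing more can be done
None
```

The lid screw is started and the job is handed in: I found the thread drop about 89° backward, turned the knob forward one full turn with one regrip, and left it held at 8 N a finger, not tightened.

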